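# Intake photo: lay the jar in the cradle and present its ticket slide

## Robot

A 6-joint arm with a two-finger parallel gripper is mounted at the origin on the work surface. World frame = base frame: x ahead of the robot, y to its left, z up, the work surface at z = 0. Lengths are in mm, angles in rad, forces in N, time in s.
With the tool pointing down it reaches from about 350 to 975 mm from the base axis. Payload 7.1 kg.
Tool frame: the origin (TCP) lies on the centre line of the jaws, within the pads' length; the fingertips stand 17 mm ahead of it and the grasp point (between the pads) lies 2 mm behind it (tip_extent is the distance from the TCP to the fingertips, in mm); z points along the fingers, y is the line along which they close (so a half turn about z gives the same grasp; the last joint's range is limited). The gripper opens to 88 mm and grips with 3 to 60 N. Pads are 20 mm wide; open, the fingers measure 115 mm over their backs; the gripper's body (75 mm by 178 mm) begins 61 mm behind the grasp point.
Start: joints at [-1.322, 0.423, 1.63, -0, 1.089, -0.019], TCP at [165.4, -602.7, 239.675] pointing down, gripper open.
Joint ranges: [-3, 3], [-0.9, 2.11], [0.09, 2.58], [-1.31, 4.45], [0.11, 2.69], [-2.54, 2.54]. Speed limits (rad/s): [2.39, 2.39, 3.01, 3.14, 3.14, 3.14].

## Interface

Orientations are given as a rotation vector (axis times angle).
In Python, from workcell import get_obs, get_image, camera_model, close_job, look_for, outline_of, pinpoint, tip_extent gives the robot as it stands.
- The arm moves only by the shell command python3 -m jog 'ROWS'. ROWS is text: rows parted by semicolons, each of 7 numbers parted by spaces: the shift along the tool's x, y, z as a fraction of full scale, then the turn, a rotation vector about the tool's x, y, z as a fraction of full scale, then the closure, from -1 (fully open) to 1 (shut). A call has 1 to 8 rows; each row is the pose to reach, as a shift and turn from the pose commanded when the call began, along the tool's axes at that moment; what a row does not reach only later rows make up. Full scale, the value 1, is 0.2 m for a shift and 30 degrees for a turn. A row lasts 1/10 s, in which the tool goes at most 50 mm and 8.59 degrees, less where a joint would pass 70% of its speed; a pose out of reach is approached as far as the arm can. A call with a number of a shift or a turn outside -1 to 1 is refused whole. A call with a gripper value outside its range is refused whole. The fingers move at their own pace and stop on an object; the grip force is fixed at half the most. Time passes only in rows, so rows that repeat a pose let the fingers close. It gives the time, the measured TCP pose, the force, the opening and the grip force at its end, in the units of the state.
- get_obs(): the state, without advancing time (a new reading comes with each control period).
- get_image(name): name is "scene" or "top" or "wrist"; returns the picture (480x640x3 uint8, red, green, blue); there is no depth.
- camera_model(name): a dict with "fx", "fy", "cx", "cy" (pixels), "origin" and "orientation" of the camera in the world; the wrist camera has in their place "tool_from_camera" (4x4, takes a point from camera to tool coordinates, whose origin is the TCP and whose axes are the flange's). Camera axes: x right, y down, z forward; pixel columns grow to the right and rows downward; lengths in mm; the calibration is good to about 2 mm. A picture is of the moment at which its call begins: read the wrist's pose just before it. camera_model takes no time and is no camera call.
- close_job(): hands the job in; it is judged then, once.
Trained networks look in the newest picture that a camera, given by its name, has taken for a name from the list of things; names that differ only in an ending like _2 or _b are one class to them, and where a whole thing is asked for, a point or a joint stands for the part that bears it (a point fixed in the world has none). Each returns a list of dicts, best first, with "confidence" (0 to 1); they miss things now and then, are a little off and sometimes report something else, mostly with a low value. They report only what shows in the picture. A call takes as long as a camera call. They do not tell look-alikes from the thing itself.
- look_for(target, camera): "xyz" ([x, y, z] in mm, in the coordinates of the camera as it stood for that picture, good to about 4 mm: the middle of the surface that is visible of it).
- outline_of(target, camera): "mask" (480x640 bool, what is visible of it).
- pinpoint(target, camera): "xyz" ([x, y, z] in mm, in the coordinates of the camera as it stood for that picture, good to about 4 mm: a listed point, or the origin of a listed thing).
The state is a dict: "t": time; "qpos": joint angles; "qvel": joint speeds; "joint_torque": joint torques, N m; "ee_pos": TCP position; "orientation": TCP orientation; "ft_force": force on the tool from outside, world axes, zero at the start; "moment": the same for the moment, N m; "width": finger opening in mm; "grasp_force": force on a finger pad.
Only numpy, scipy, OpenCV 4.12 (cv2) and the standard library are available. Lean on these libraries where they do the work, as an engineer would, in place of code of your own. Each camera call takes 0.05 s, during which the arm holds its last target. There are 200 camera calls.

## Task

Set up the intake photo on the white photo station. First lay the standing spice jar on its side in the V-cradle, centred along it, and let it go (cap either way); then pick up the glass ticket slide that lies label up (the other slide, label down, is already booked: leave it where it is) and finish while holding it in the gripper, level and label up, centred about 9 cm above the light window, long side square to the lying jar, with its frosted, notched end pointing to the jar. The low jars and the loose lid on the bench must not be shoved or knocked over.

Things in the scene. Friction and masses are not known exactly. Their poses are not given: they have to be found in the camera images.
- station: photo station, a fixed white base plate 210 x 150 x 12 mm on the bench; origin at the centre of its underside, z up. Its +x side (away from the robot, yaw within 0.25 rad) carries the black V-cradle, its -x side the flush light window
- cradle_seat (a point): where the jar's middle is when it lies home: 60 mm to the station's +x from its centre, 54.7 mm above the bench. Axes as the station's; the jar lies along y. The cradle is two 90 degree V blocks, 10 mm thick, centred 32 mm to either side along y (54 mm clear between them, for fingers); V bottom 25 mm, arm tips 46 mm above the bench, 25 mm either side in x
- window (a point): centre of the light window's surface, 84 mm square, flush with the plate (12 mm above the bench), 50 mm to the station's -x from its centre. Axes as the station's: +x points to the cradle, z up
- jar: clear glass spice jar with a black screw cap, a plain cylinder 42 mm across and 98 mm tall (the top 19 mm is cap), about 0.18 kg, standing on its base at the start; origin at the centre of its base, z along its axis to the cap
- jar_mid (a point): middle of the jar's axis, 49 mm above its base
- ticket: ticket slide to present, lying label up at any yaw: clear plate 100 x 40 x 6 mm, 45 g, one end (34 mm) frosted white with a paper label. Origin at the centre of its underside, z up out of the label face, +x along its length to the frosted end, whose corner at -y (right when the frosted end points away from you, label up) has a 14 x 14 mm notch
- ticket_mid (a point): centre of the ticket slide, 3 mm above its underside
- ticket_label (a point): middle of the ticket's frosted end on the label face, 33 mm from its centre towards +x
- booked: the booked slide, same size, lying label down, so that seen from above its notch is on the left when the frosted end points away from you. Origin at the centre of its lower face, z up, +x to its frosted end. Leave it
- low_jar_right: bystander: low glass jar with a brass lid, 60 mm across, 62 high; loose, origin at the centre of its underside
- low_jar_left: bystander: low glass jar with a black lid, 60 mm across, 62 high; loose, origin at the centre of its underside
- jar_lid: bystander: loose brass jar lid, 60 mm across, 12 high; loose, origin at the centre of its underside
There are look-alikes about, which are no part of the job. What is shaped like the ticket but red is not meant. What is shaped like the jar but green is not meant.

How it is judged:
By the outcome, as a careful person would: the job done as asked, in the order asked, and still so for the second after the job is handed in, while the arm keeps its last pose, push and grip.
It also fails if it takes over 61 s, if anything falls off the work surface, if the arm or the gripper's body presses on something with over 40 N, if the wrist force passes 120 N, or if a joint passes its speed limit or range.

## Working session

There is one attempt and no reset: what is moved stays moved. The work goes in short steps, Python scripts to look and compute and a shell command to move; the robot and the scene stay as the last step left them, time stands still between calls to the robot, and variables do not carry over. Pictures are saved under pics/ and viewed, at most 11 in all, crops included, and the job is handed in when it is done.

```bash
ls; mkdir -p pics; cat > h.py <<'E'
import numpy as np, cv2
from scipy.spatial.transform import Rotation as R
from workcell import *
def cam(name,obs=None):
    m=camera_model(name)
    if 'tool_from_camera' in m:
        o=obs or get_obs(); T=np.eye(4); T[:3,:3]=R.from_rotvec(o['orientation']).as_matrix(); T[:3,3]=o['ee_pos']
        return m, T@np.array(m['tool_from_camera'])
    T=np.eye(4); q=np.array(m['orientation']); T[:3,:3]=q if q.shape==(3,3) else R.from_rotvec(q).as_matrix(); T[:3,3]=m['origin']
    return m,T
def w(T,p): return T[:3,:3]@np.array(p)+T[:3,3]
def pix(m,T,p):
    c=T[:3,:3].T@(np.array(p)-T[:3,3]); return m['cx']+m['fx']*c[0]/c[2], m['cy']+m['fy']*c[1]/c[2]
def ray(m,T,u,v,z):
    d=T[:3,:3]@np.array([(u-m['cx'])/m['fx'],(v-m['cy'])/m['fy'],1]); return T[:3,3]+d*(z-T[2,3])/d[2]
E
python3 - <<'E'
from h import *
np.set_printoptions(precision=1,suppress=True)
print(get_obs()); print(camera_model('top')); print(camera_model('wrist'))
for c in ['top','scene']:
    m,T=cam(c); im=get_image(c); cv2.imwrite(f'pics/{c}0.png',im[:,:,::-1])
    for t in ['cradle_seat','window','jar','jar_mid','ticket_mid','ticket_label','booked','low_jar_right','low_jar_left','jar_lid','station']:
        print(c,t,[(round(d['confidence'],2),w(T,d['xyz']),np.round(pix(m,T,w(T,d['xyz'])))) for d in pinpoint(t,c)[:4]])
E
```

```text
pics
{'t': 0.0, 'qpos': array([-1.3,  0.4,  1.6, -0. ,  1.1, -0. ]), 'qvel': array([-0., -0.,  0.,  0.,  0., -0.]), 'joint_torque': array([  0. , -54.5, -27.4,   0.1,   0. ,  -0. ]), 'ee_pos': array([ 165.3, -602.2,  238.9]), 'orientation': array([-3.1, -0.4,  0. ]), 'ft_force': array([-1.1,  0.6,  0.5]), 'moment': array([-0., -0., -0.]), 'grasp_force': 0.0, 'width': 88.0600890712138}
{'fx': 540.3744892241963, 'fy': 540.3744892241963, 'cx': 310.33095531395765, 'cy': 228.79426158346527, 'origin': array([ 502.1,  -46.5, 1141.4]), 'orientation': array([-2.2,  2.2, -0.1])}
{'fx': 386.23706819323877, 'fy': 386.23706819323877, 'cx': 313.17450901625267, 'cy': 240.60076573378873, 'tool_from_camera': array([[   0. ,   -1. ,   -0.3,   74.3],
       [   1. ,    0. ,   -0. ,   -0.1],
       [   0. ,   -0.3,    1. , -144. ],
       [   0. ,    0. ,    0. ,    1. ]])}
top cradle_seat [(0.6, array([624.7,  32.4,  55.5]), array([268., 193.])), (0.54, array([ 463.4, -412.4,   -2.7]), array([480., 273.]))]
top window [(0.81, array([519.6,  13.7,  12.6]), array([278., 246.]))]
top jar [(0.94, array([36
[... 1527 characters left out ...]
.1, -308.3,    5.4]), array([211., 269.])), (0.57, array([ 607.8, -170.5,    3.6]), array([268., 274.]))]
scene ticket_label [(0.75, array([ 635.4, -336.5,    2.7]), array([198., 271.])), (0.72, array([ 636.6, -184.7,    5.1]), array([258., 280.]))]
scene booked [(0.83, array([ 451. , -236.1,    0.7]), array([262., 235.]))]
scene low_jar_right [(0.71, array([ 462.9, -413.8,    4. ]), array([196., 228.]))]
scene low_jar_left [(0.72, array([677.7, 323.5,   1. ]), array([479., 328.]))]
scene jar_lid [(0.87, array([ 731.4, -160.7,   -2.1]), array([255., 310.]))]
scene station [(0.76, array([567.4,  23.1,  -1.1]), array([351., 277.])), (0.41, array([ 635.9, -334. ,    2.2]), array([199., 271.]))]
```

View pics/top0.png

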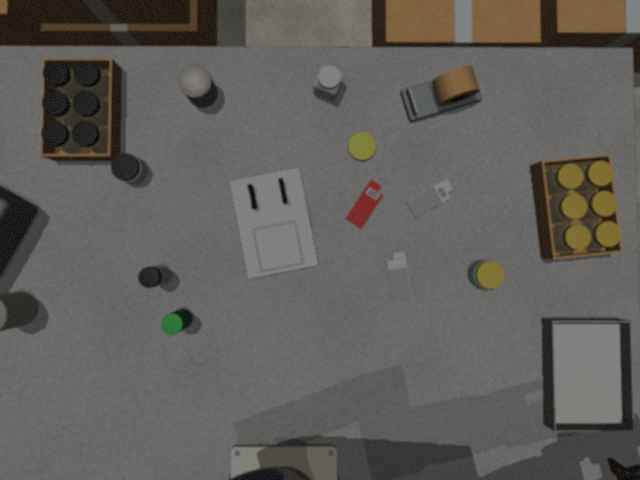

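```bash
python3 - <<'E'
import cv2,numpy as np
a=cv2.imread('pics/top0.png')
c1=cv2.resize(a[160:300,345:465],None,fx=4,fy=4,interpolation=cv2.INTER_CUBIC)
c2=cv2.resize(a[250:345,130:210],(472,560),interpolation=cv2.INTER_CUBIC)
c1=cv2.resize(c1,(480,560)); 
cv2.imwrite('pics/crop.png',cv2.resize(np.hstack([c1,c2]),(800,470)))
E
```

```text
(no output)
```

View pics/crop.png

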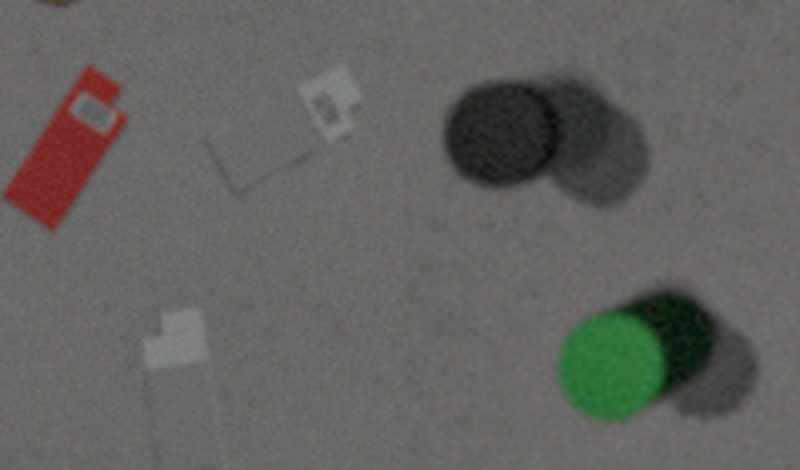

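The top view shows three ticket-shaped slides. The red one at (365,203) is a look-alike. The clear one at (399,277) has its notch on the left and no label showing, so it is the booked slide. **The one at (430,199) shows its label and has its notch on the right, so it is the ticket**, at about (621,-309). The black-capped jar at (152,277) is the jar, and the green one at (172,322) is a look-alike. The cradle bars are at (252,196) and (283,190).

Next I check wrist feasibility for my plan: grip the jar at mid-height with the tool tilted 45°, then turn it 90° about the closing axis.

```bash
python3 - <<'E'
from h import *
np.set_printoptions(precision=3,suppress=True)
o=get_obs(); q=[-1.322, 0.423, 1.63, -0, 1.089, -0.019]
M=R.from_rotvec(o['orientation']).as_matrix(); print(M)
print((R.from_euler('z',q[0])*R.from_euler('y',q[1]+q[2])*R.from_euler('z',q[3])*R.from_euler('y',q[4])*R.from_euler('z',q[5])).as_matrix())
# candidate tool orientations: closing axis c (tool y), dir t (tool z)
yaw=0.17
rz=R.from_euler('z',yaw).as_matrix()
for name,xy,t in [('pick',(455,260),(0,-1,-1)),('lay',(628,33),(0,1,-1))]:
  for s in (1,-1):
    z=rz@np.array(t)/2**.5; y=s*rz@np.array([1,0,0]); x=np.cross(y,z); Mt=R.from_matrix(np.c_[x,y,z])
    for a in (1.6,1.9,2.2):
      wr=np.array([*xy,50])-z*230; q1=np.arctan2(wr[1],wr[0])
      W=(R.from_euler('z',q1)*R.from_euler('y',a)).inv()*Mt
      print(name,s,a,'q1 %.2f'%q1,'q456',W.as_euler('ZYZ'))
# station from white plate
im=cv2.imread('pics/top0.png'); m,T=cam('top')
g=cv2.inRange(cv2.GaussianBlur(im,(3,3),0),(125,125,125),(255,255,255)); 
cs=[c for c in cv2.findContours(g,cv2.RETR_EXTERNAL,2)[0] if cv2.contourArea(c)>2000]
for c in cs:
    r=cv2.minAreaRect(c); b=np.array([ray(m,T,u,v,12) for u,v in cv2.boxPoints(r)]); print(r,b[:,:2].mean(0),[ (np.linalg.norm(b[i]-b[i-1]),np.arctan2(*(b[i]-b[i-1])[1::-1])) for i in range(4)])
E
```

```text
[[ 0.964  0.265  0.   ]
 [ 0.265 -0.964 -0.   ]
 [ 0.     0.    -1.   ]]
[[-0.265  0.964 -0.   ]
 [ 0.964  0.265  0.   ]
 [ 0.     0.    -1.   ]]
pick 1 1.6 q1 0.78 q456 [-0.68   1.963  2.047]
pick 1 1.9 q1 0.78 q456 [-0.628  1.724  2.236]
pick 1 2.2 q1 0.78 q456 [-0.623  1.481  2.412]
pick -1 1.6 q1 0.78 q456 [-0.68   1.963 -1.094]
pick -1 1.9 q1 0.78 q456 [-0.628  1.724 -0.905]
pick -1 2.2 q1 0.78 q456 [-0.623  1.481 -0.73 ]
lay 1 1.6 q1 -0.19 q456 [0.747 1.802 1.289]
lay 1 1.9 q1 -0.19 q456 [0.723 1.579 1.087]
lay 1 2.2 q1 -0.19 q456 [0.744 1.355 0.885]
lay -1 1.6 q1 -0.19 q456 [ 0.747  1.802 -1.853]
lay -1 1.9 q1 -0.19 q456 [ 0.723  1.579 -2.055]
lay -1 2.2 q1 -0.19 q456 [ 0.744  1.355 -2.256]
((587.0, 360.5), (69.0, 64.0), 90.0) [ 282.386 -627.849] [(np.float64(141.71441565469394), np.float64(-0.01962048425730041)), (np.float64(133.61693601119956), np.float64(-1.5700896031360783)), (np.float64(141.83254873792143), np.float64(3.1164303568001297)), (np.float64(132.8287737465211), np.float64(1.5707505403804145))]
((273.2528076171875, 222.45187377929688), (96.78373718261719, 68.62336730957031), 79.2156982421875) [568.325  24.369] [(np.float64(202.77340613855586), np.float64(0.19526577088701977)), (np.float64(144.05846708666948), np.float64(-1.3789297373908993)), (np.float64(203.14839988153065), np.float64(-2.9519789884108043)), (np.float64(142.9120209479298), np.float64(1.7600343753573187))]
```

```bash
cat >> h.py <<'E'
def down(psi):  # tool down, tool y at world angle psi
    y=np.array([np.cos(psi),np.sin(psi),0]); z=np.array([0,0,-1.]); return R.from_matrix(np.c_[np.cross(y,z),y,z])
def tilt(psi,e): # tool y at psi, turned by e about tool y (tool z -> +left normal comp sin e)
    y=np.array([np.cos(psi),np.sin(psi),0]); n=np.array([-np.sin(psi),np.cos(psi),0])
    z=n*np.sin(e)-np.array([0,0,np.cos(e)]); return R.from_matrix(np.c_[np.cross(y,z),y,z])
def plan(*way):
    """way: (pos, Rot) successive; prints one full-scale row per waypoint, all from the present pose"""
    o=get_obs(); R0=R.from_rotvec(o['orientation']); p0=np.array(o['ee_pos'])
    for p,Q in way:
        s=R0.inv().apply(np.array(p)-p0)/200; t=(R0.inv()*Q).as_rotvec()/np.radians(30)
        print('shift',np.round(s,3),'turn',np.round(t,3),'dist %.0f ang %.0f'%(np.linalg.norm(s)*200,np.linalg.norm(t)*30))
E
python3 - <<'E'
from h import *
plan(((590,-300,250),down(np.radians(-15))),((590,-300,250),down(np.radians(-30))))
E
```

```text
shift [ 2.448 -0.898 -0.052] turn [ 0.     0.    -1.988] dist 522 ang 60
shift [ 2.448 -0.898 -0.052] turn [ 0.     0.    -1.488] dist 522 ang 45
```

```bash
python3 -m jog '0.25 -0.09 0 0 0 0 -1; 0.5 -0.18 0 0 0 0 -1; 0.75 -0.27 0 0 0 0 -1; 1 -0.37 0 0 0 0 -1; 1 -0.37 0 0 0 0 -1' && python3 -m jog '0.25 -0.09 0 0 0 0 -1; 0.5 -0.18 0 0 0 0 -1; 0.75 -0.27 0 0 0 0 -1; 1 -0.37 0 0 0 0 -1; 1 -0.37 0 0 0 0 -1' && python3 -m jog '0.22 -0.08 0 0 0 -0.25 -1; 0.45 -0.16 0 0 0 -0.5 -1; 0.45 -0.16 0 0 0 -0.75 -1; 0.45 -0.16 0 0 0 -1 -1; 0.45 -0.16 0 0 0 -1 -1; 0.45 -0.16 0 0 0 -1 -1' && python3 -m jog '0 0 0 0 0 -0.25 -1; 0 0 0 0 0 -0.5 -1; 0 0 0 0 0 -0.75 -1; 0 0 0 0 0 -1 -1;0 0 0 0 0 -1 -1;0 0 0 0 0 -1 -1'
python3 - <<'E'
from h import *
o=get_obs();im=get_image('wrist');cv2.imwrite('pics/w1.png',im[:,:,::-1]);m,T=cam('wrist',o);np.savez('w1.npz',T=T)
print(o['t'],o['ee_pos'],o['qpos'])
for t in ['ticket_mid','ticket_label']: print(t,[(round(d['confidence'],2),np.round(w(T,d['xyz']),1)) for d in pinpoint(t,'wrist')[:4]])
for d in outline_of('ticket','wrist')[:3]:
    mk=d['mask'].astype(np.uint8); c=max(cv2.findContours(mk,0,2)[0],key=cv2.contourArea); r=cv2.minAreaRect(c); b=np.array([ray(m,T,u,v,3) for u,v in cv2.boxPoints(r)])
    e=[b[i]-b[i-1] for i in range(4)]
    print(d['confidence'],np.round(r[0]),b.mean(0)[:2],[(round(np.linalg.norm(x)),round(np.degrees(np.arctan2(x[1],x[0])),1)) for x in e])
E
```

```text
t: 1.7
ee_pos: [341.7, -475.7, 239.8]
orientation: [-3.112, -0.425, -0.001]
ft_force: [-0.6, -0.2, -0.4]
width: 87.7
grasp_force: 0.0
t: 2.2
ee_pos: [515.0, -352.0, 239.8]
orientation: [3.113, 0.424, 0.002]
ft_force: [0.3, 0.9, 0.3]
width: 88.2
grasp_force: 0.0
t: 2.8
ee_pos: [589.7, -300.3, 239.6]
orientation: [-2.901, -1.205, 0.001]
ft_force: [0.0, -0.4, -1.1]
width: 88.1
grasp_force: 0.0
t: 3.4
ee_pos: [590.0, -300.0, 239.7]
orientation: [2.492, 1.913, -0.0]
ft_force: [-0.3, -0.7, 0.4]
width: 87.5
grasp_force: 0.0
3.4 [ 589.95968762 -299.98934883  239.74207949] [-4.88384384e-01  4.76964240e-01  1.54276131e+00 -3.51446201e-05
  1.12181263e+00 -2.26725287e-01]
ticket_mid [(0.9, array([ 621., -308.,    4.])), (0.62, array([ 607.1, -173.3,    2.5]))]
ticket_label [(0.94, array([ 637.6, -190.3,    1.7])), (0.78, array([ 638. , -339.1,    6.9]))]
0.95 [296.  67.] [ 608.54554283 -170.24746048] [(103, np.float64(147.0)), (41, np.float64(51.7)), (100, np.float64(-32.5)), (42, np.float64(-124.0))]
0.73 [346. 208.] [ 621.73232789 -308.94173711] [(103, np.float64(118.3)), (40, np.float64(28.3)), (101, np.float64(-60.5)), (42, np.float64(-148.8))]
```

View pics/w1.png

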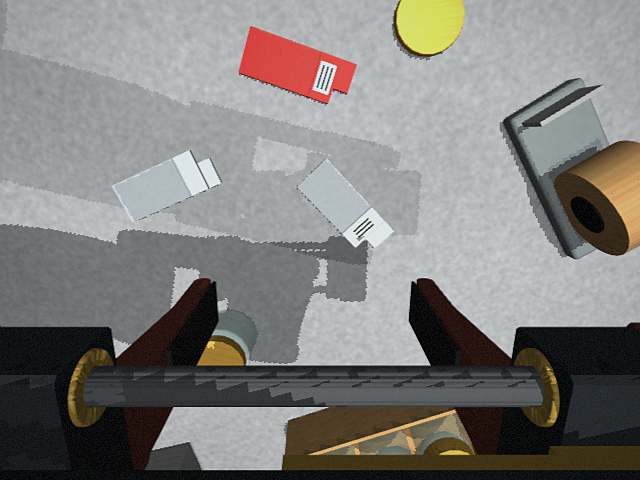

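The wrist view confirms it: the slide at (345,208) shows its printed label and has its notch on the right, so it is the ticket, at (621.7,-308.9) with yaw about -61°. The slide at (165,187) has no label and its notch on the left, so it is the booked one.

Next stop is the station.

```bash
python3 - <<'E'
from h import *
plan(((560,-20,250),down(.19)),((540,60,250),down(.19)))
E
```

```text
shift [ 1.313 -0.503 -0.052] turn [ 0.     0.    -0.856] dist 281 ang 26
shift [ 1.674 -0.702 -0.052] turn [ 0.     0.    -0.856] dist 363 ang 26
```

```bash
python3 -m jog '0.23 -0.09 0 0 0 -0.2 -1; 0.46 -0.18 0 0 0 -0.4 -1; 0.69 -0.27 0 0 0 -0.6 -1; 0.92 -0.36 0 0 0 -0.8 -1; 1 -0.4 0 0 0 -0.856 -1;1 -0.4 0 0 0 -0.856 -1; 1 -0.4 0 0 0 -0.856 -1' && python3 -m jog '0.2 0 0 0 0 0 -1; 0.4 0 0 0 0 0 -1; 0.4 0 0 0 0 0 -1; 0.4 0 0 0 0 0 -1'
cat > st.py <<'E'
from h import *
import sys
o=get_obs();im=get_image('wrist');cv2.imwrite('pics/%s.png'%sys.argv[1],im[:,:,::-1]);m,T=cam('wrist',o);np.savez(sys.argv[1]+'.npz',T=T)
print(o['t'],o['ee_pos'],o['qpos'])
for t in sys.argv[2:]: print(t,[(round(d['confidence'],2),np.round(w(T,d['xyz']),1),np.round(pix(m,T,w(T,d['xyz'])))) for d in pinpoint(t,'wrist')[:4]])
E
python3 st.py w2 cradle_seat window station jar_mid jar
```

```text
t: 4.3
ee_pos: [563.9, -86.1, 239.9]
orientation: [1.998, 2.423, -0.0]
ft_force: [0.5, -0.1, 0.2]
width: 87.9
grasp_force: 0.0
t: 4.7
ee_pos: [548.8, -8.1, 239.8]
orientation: [1.998, 2.423, -0.0]
ft_force: [-0.9, -0.8, 0.2]
width: 87.5
grasp_force: 0.0
4.7 [548.81927573  -8.14820371 239.78934355] [-3.62683358e-02  3.11646704e-01  1.79958904e+00 -5.67862428e-04
  1.02976286e+00 -2.27549396e-01]
cradle_seat [(0.71, array([628.3,  33.1,  58. ]), array([415., 192.]))]
window [(0.87, array([517.6,  19.1,  10.8]), array([287., 177.]))]
station []
jar_mid []
jar []
```

View pics/w2.png

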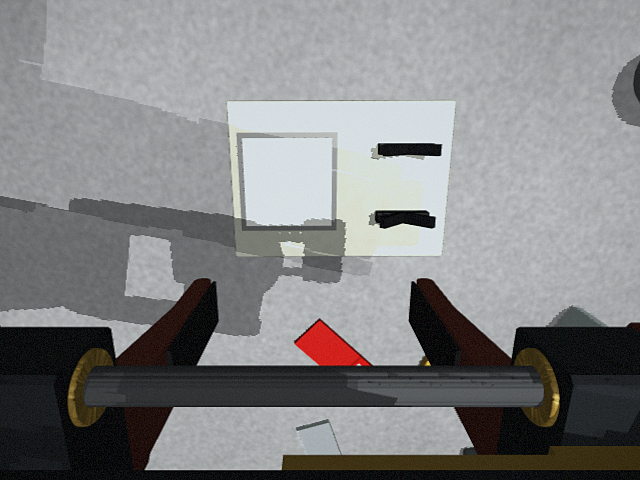

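The plate's corners are at (228,100), (456,100), (443,256) and (237,256). The window is at about (287,181), and the V blocks are at (409,150) and (403,219).

```bash
python3 - <<'E'
from h import *
T=np.load('w2.npz')['T'];m=camera_model('wrist')
C=np.array([ray(m,T,u,v,12) for u,v in [(228,100),(456,100),(443,256),(237,256)]])
print(np.round(C,1),C.mean(0))
for i,j in [(0,1),(3,2),(1,2),(0,3)]:
    d=C[j]-C[i];print(np.linalg.norm(d),np.arctan2(d[1],d[0])+(np.pi/2 if i!=0 and j!=1 and (i,j)!=(3,2) or (i,j)==(0,3) else 0))
W=np.array([ray(m,T,u,v,12) for u,v in [(238,134),(337,134),(337,229),(241,229)]]);print(W.mean(0))
plan(((470,260,250),down(.19)),((470,290,250),down(.19)))
E
```

```text
[[453.3  77.   12. ]
 [656.3 116.5  12. ]
 [686.5 -29.1  12. ]
 [481.9 -69.   12. ]] [569.49988081  23.86080947  12.        ]
206.7780403626781 0.19255490288921528
208.48199279798487 0.192372520270242
148.77341514777606 0.20501336200954445
148.72392113690768 0.19356005807672738
[520.02534551  13.42443569  12.        ]
shift [ 1.392 -0.131 -0.052] turn [-0.     0.     0.001] dist 280 ang 0
shift [ 1.539 -0.102 -0.052] turn [-0.     0.     0.001] dist 309 ang 0
```

```bash
python3 -m jog '0.25 -0.06 0 0 0 0 -1; 0.5 -0.12 0 0 0 0 -1; 0.75 -0.18 0 0 0 0 -1; 1 -0.22 0 0 0 0 -1; 1 -0.22 0 0 0 0 -1; 1 -0.22 0 0 0 0 -1' 
python3 st.py w3 jar_mid jar
python3 - <<'E'
from h import *
m=camera_model('wrist');T=np.load('w3.npz')['T']
for p in [(455,260,0),(455,260,98)]:print(pix(m,T,p))
E
```

```text
t: 5.6
ee_pos: [466.7, 181.5, 239.8]
orientation: [1.994, 2.427, 0.0]
ft_force: [-0.5, 0.4, -0.2]
width: 87.8
grasp_force: 0.0
5.6 [466.65227597 181.45349756 239.80653915] [ 3.47243201e-01  2.40277950e-01  1.90040313e+00 -3.31322834e-04
  1.00059244e+00  1.52489769e-01]
jar_mid [(0.59, array([372.6, 209.8,  53.1]), array([211., 166.]))]
jar [(0.84, array([364.6, 212.4,   3.2]), array([216., 158.])), (0.69, array([458.6, 258.9,   3.3]), array([321., 128.]))]
(np.float64(317.49159609010917), np.float64(126.16329195399295))
(np.float64(319.02643612954193), np.float64(124.43941201433674))
```

View pics/w3.png

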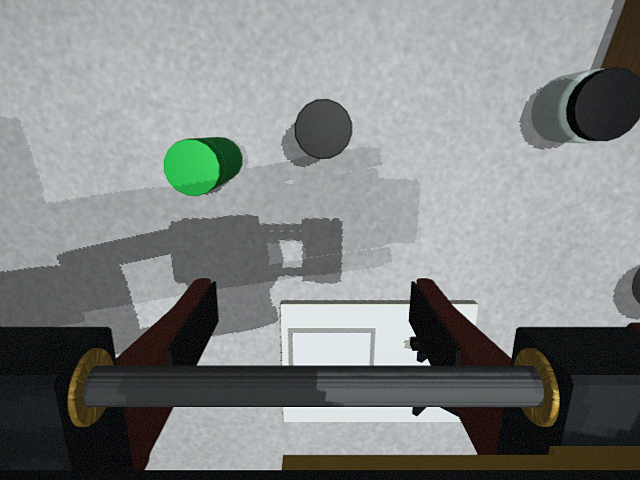

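The black cap's centre is at (323.5,128.5) and the green one's at (192,167). The jar stands clear.

```bash
python3 - <<'E'
from h import *
m=camera_model('wrist');T=np.load('w3.npz')['T']
print('jar',ray(m,T,323.5,128.5,98)[:2],'green',ray(m,T,192,167,98)[:2],ray(m,T,323.5+28.5,128.5,98)-ray(m,T,323.5-28.5,128.5,98))
J=ray(m,T,323.5,128.5,98)[:2]; Q=tilt(.193,-np.pi/4); z=Q.as_matrix()[:,2]; g=np.array([*J,49])+2*z; print(g)
plan((g-100*z+[0,0,100],down(.193)),(g-100*z,Q),(g,Q))
E
```

```text
jar [458.66764659 257.91000236] green [369.99708388 212.81080055] [39.73478599  7.88446134  0.        ]
[458.93889848 256.52204616  47.58578644]
shift [0.739 0.031 0.107] turn [ 0.     0.001 -0.004] dist 150 ang 0
shift [0.74  0.031 0.607] turn [-1.000e-03 -1.499e+00 -4.000e-03] dist 191 ang 45
shift [0.386 0.032 0.96 ] turn [-1.000e-03 -1.499e+00 -4.000e-03] dist 207 ang 45
```

```bash
python3 -m jog '0.24 0.01 0 0 0 0 -1; 0.48 0.02 0.05 0 -0.25 0 -1; 0.74 0.03 0.1 0 -0.5 0 -1; 0.74 0.03 0.1 0 -0.75 0 -1; 0.74 0.03 0.1 0 -1 0 -1; 0.74 0.03 0.1 0 -1 0 -1;0.74 0.03 0.1 0 -1 0 -1' && python3 -m jog '0 0 0 0 -0.25 0 -1; 0 0 0 0 -0.5 0 -1; 0 0 0 0 -0.5 0 -1; 0 0 0 0 -0.5 0 -1'; python3 - <<'E'
from h import *
Q=tilt(.193,-np.pi/4); z=Q.as_matrix()[:,2]; g=np.array([458.3,258.2,49])+2*z
print(get_obs()['qpos'])
plan((g-100*z,Q),(g,Q))
E
```

```text
t: 6.45
ee_pos: [444.8, 326.4, 218.9]
orientation: [1.719, 2.086, -0.461]
ft_force: [-0.3, -0.8, 0.5]
width: 87.5
grasp_force: 0.0
t: 6.85
ee_pos: [444.9, 326.0, 219.5]
orientation: [1.567, 1.9, -0.646]
ft_force: [0.1, -0.3, -0.5]
width: 88.3
grasp_force: 0.0
[ 0.89772314  0.6046145   1.59620805 -0.56500954  1.52235814  0.90749869]
shift [0.357 0.001 0.359] turn [-0.005 -0.008 -0.002] dist 101 ang 0
shift [0.355 0.003 0.859] turn [-0.005 -0.008 -0.002] dist 186 ang 0
```

```bash
python3 -m jog '0.18 0 0.18 0 -0.01 0 -1; 0.356 0 0.36 0 -0.01 0 -1; 0.356 0 0.36 0 -0.01 0 -1; 0.356 0 0.5 0 -0.01 0 -1; 0.356 0 0.65 0 -0.01 0 -1; 0.356 0.003 0.8 0 -0.01 0 -1; 0.356 0.003 0.859 0 -0.01 0 -1; 0.356 0.003 0.859 0 -0.01 0 -1' && python3 st.py w4 jar_mid; python3 - <<'E'
from h import *
print(np.degrees(get_obs()['orientation'])); Q=tilt(.193,-np.pi/4); z=Q.as_matrix()[:,2]; plan((np.array([458.3,258.2,49])+2*z,Q))
E
```

```text
t: 7.65
ee_pos: [459.2, 256.3, 49.2]
orientation: [1.563, 1.892, -0.651]
ft_force: [-0.3, -0.0, -0.8]
width: 87.7
grasp_force: 0.0
7.65 [459.17133236 256.31335354  49.23246802] [ 0.81228244  0.81668296  1.71873602 -0.66155266  1.22089816  1.05583635]
jar_mid [(0.6, array([372.9, 207.4,  54.4]), array([117., 352.])), (0.59, array([457.4, 258.3,  48.9]), array([310., 319.]))]
[ 89.52034138 108.45256066 -37.09388792]
shift [ 0.003 -0.007  0.012] turn [ 0.001  0.006 -0.005] dist 3 ang 0
```

View pics/w4.png

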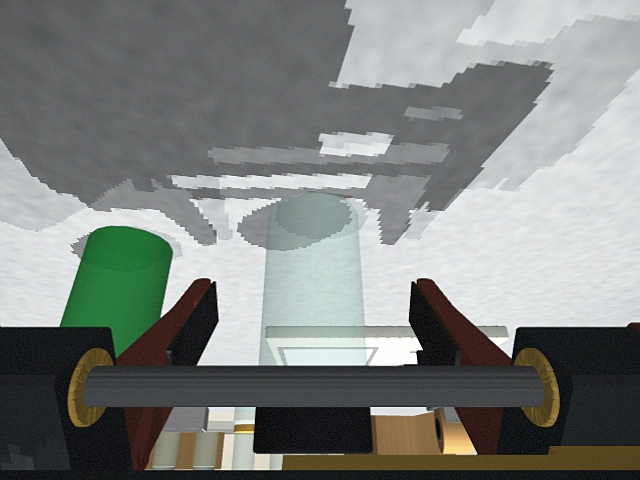

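The clear jar (column 313) stands midway between the fingers and the green one is outside them, so I close, then lift.

```bash
python3 -m jog '0 -0.005 0.005 0 0 0 -1; 0 -0.005 0.005 0 0 0 1;0 -0.005 0.005 0 0 0 1;0 -0.005 0.005 0 0 0 1;0 -0.005 0.005 0 0 0 1;0 -0.005 0.005 0 0 0 1;0 -0.005 0.005 0 0 0 1;0 -0.005 0.005 0 0 0 1' && python3 -m jog '0 0 0 0 0 0 1;0 0 0 0 0 0 1;0 0 0 0 0 0 1;0 0 0 0 0 0 1'
```

```text
t: 8.55
ee_pos: [457.8, 256.6, 47.1]
orientation: [1.56, 1.893, -0.651]
ft_force: [-0.4, -0.0, -0.2]
width: 41.0
grasp_force: 30.0
t: 8.95
ee_pos: [457.7, 256.5, 47.1]
orientation: [1.56, 1.893, -0.651]
ft_force: [1.0, 0.0, -1.2]
width: 41.3
grasp_force: 30.0
```

```bash
python3 -m jog '-0.1 0 -0.1 0 0 0 1; -0.25 0 -0.25 0 0 0 1; -0.4 0 -0.4 0 0 0 1; -0.45 0 -0.45 0 0 0 1; -0.45 0 -0.45 0 0 0 1' && cat > lay.py <<'E'
from h import *
p=np.array([457.7,256.5,47.1]); Q0=tilt(.193,-np.pi/4); off=Q0.inv().apply(np.array([458.0,258.2,49])-p); print('off',off)
Q=tilt(.193,np.pi/4); seat=np.array([628.4,35.0,54.7]); tgt=seat-Q.apply(off); print('tgt',tgt,'qpos',get_obs()['qpos'])
plan((tgt+[0,0,110],Q),(tgt+[0,0,40],Q),(tgt,Q))
E
python3 lay.py
```

```text
t: 9.45
ee_pos: [458.2, 257.9, 175.9]
orientation: [1.562, 1.893, -0.646]
ft_force: [0.9, 0.4, -1.4]
width: 42.2
grasp_force: 30.0
off [-0.2044279   0.62049686 -2.48257787]
tgt [627.42659605  36.74570934  53.08910471] qpos [ 0.81578489  0.61403436  1.71707729 -0.62772149  1.38226222  0.93152278]
shift [-0.833  0.619  0.931] turn [ 7.000e-03  3.005e+00 -2.000e-03] dist 279 ang 90
shift [-0.585  0.618  1.178] turn [ 7.000e-03  3.005e+00 -2.000e-03] dist 291 ang 90
shift [-0.443  0.617  1.319] turn [ 7.000e-03  3.005e+00 -2.000e-03] dist 304 ang 90
```

```bash
python3 -m jog '-0.12 0.1 0.12 0 0.25 0 1; -0.25 0.2 0.25 0 0.5 0 1; -0.38 0.3 0.38 0 0.75 0 1; -0.5 0.4 0.5 0 1 0 1; -0.5 0.4 0.5 0 1 0 1; -0.5 0.4 0.5 0 1 0 1' && python3 lay.py
```

```text
t: 10.05
ee_pos: [562.7, 131.0, 173.4]
orientation: [1.867, 2.254, -0.255]
ft_force: [-0.8, 0.3, -1.2]
width: 41.3
grasp_force: 30.0
off [-0.2044279   0.62049686 -2.48257787]
tgt [627.42659605  36.74570934  53.08910471] qpos [ 0.34063732  0.46553269  1.7696015  -0.32063224  0.97581041  0.34353519]
shift [-0.491  0.231  0.187] turn [-2.000e-03  2.011e+00 -1.400e-02] dist 115 ang 60
shift [-0.399  0.232  0.525] turn [-2.000e-03  2.011e+00 -1.400e-02] dist 140 ang 60
shift [-0.346  0.232  0.718] turn [-2.000e-03  2.011e+00 -1.400e-02] dist 166 ang 60
```

```bash
python3 -m jog '-0.16 0.08 0.06 0 0.25 0 1; -0.32 0.15 0.12 0 0.5 0 1; -0.49 0.23 0.18 0 0.75 0 1; -0.49 0.23 0.18 0 1 0 1; -0.49 0.23 0.18 0 1 0 1; -0.49 0.23 0.18 0 1 0 1' && python3 -m jog '0 0 0 0 0.25 -0.004 1; 0 0 0 0 0.5 -0.006 1; 0 0 0 0 0.75 -0.01 1; 0 0 0 0 1 -0.014 1; 0 0 0 0 1.0 -0.014 1; 0 0 0 0 1.0 -0.014 1' && python3 lay.py
python3 st.py w5 cradle_seat jar_mid
```

```text
t: 10.65
ee_pos: [626.6, 41.7, 164.1]
orientation: [-1.864, -2.264, -0.233]
ft_force: [-0.0, 0.1, -1.5]
width: 41.6
grasp_force: 30.0
t: 11.25
ee_pos: [627.2, 42.3, 165.1]
orientation: [-1.559, -1.91, -0.637]
ft_force: [-0.2, 0.2, -1.0]
width: 41.8
grasp_force: 30.0
off [-0.2044279   0.62049686 -2.48257787]
tgt [627.42659605  36.74570934  53.08910471] qpos [-0.25041049  0.70021113  1.56271015  0.70253273  1.34928042 -0.78119129]
shift [-0.027 -0.004 -0.012] turn [-0.011  0.017  0.011] dist 6 ang 1
shift [-0.272 -0.004  0.238] turn [-0.011  0.017  0.011] dist 72 ang 1
shift [-0.412 -0.004  0.38 ] turn [-0.011  0.017  0.011] dist 112 ang 1
11.25 [627.19712854  42.27022487 165.10384323] [-0.25041049  0.70021113  1.56271015  0.70253273  1.34928042 -0.78119129]
cradle_seat [(0.53, array([681.1, 320. ,  -4.3]), array([410., 137.]))]
jar_mid [(0.95, array([626.8,  41.2, 166.7]), array([313., 319.])), (0.67, array([368.9, 210.1,  51.8]), array([ 80., 130.]))]
```

View pics/w5.png

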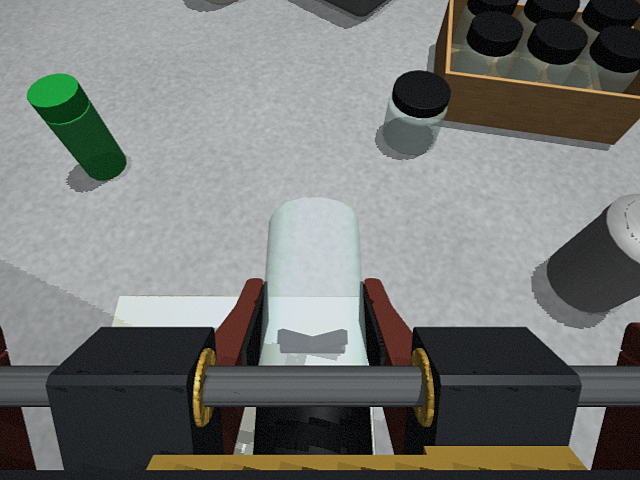

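The jar hangs level along the V. The far block shows through the glass at (312,342), centred between the fingers. I check the block edges against prediction, then lower.

```bash
python3 - <<'E'
from h import *
m=camera_model('wrist');T=np.load('w5.npz')['T']
rz=R.from_euler('z',.193)
for x in (-25,25):
  for y in (27,37): print(x,y,np.round(pix(m,T,rz.apply([60+x,y,46])+[569.5,23.9,0]),1))
# top camera: black bars in white plate
m,T=cam('top'); im=cv2.imread('pics/top0.png')
for s in (-1,1): print('top predicted bar',np.round(pix(m,T,rz.apply([60,32*s,40])+[569.5,23.9,0]),1))
g=(im.max(2)<60).astype(np.uint8)[165:225,235:310]
n,l,st,c=cv2.connectedComponentsWithStats(g); print([(st[i,4],c[i]+[235,165]) for i in range(1,n) if st[i,4]>15])
E
```

```text
-25 27 [278.6 341.3]
-25 37 [279.3 327.4]
25 27 [349.3 342. ]
25 37 [348.8 328. ]
top predicted bar [282.5 189.2]
top predicted bar [251.8 195.1]
[(np.int32(90), array([282.64444444, 190.58888889])), (np.int32(105), array([252.2952381 , 196.44761905]))]
```

```bash
python3 -m jog '-0.1 0 0.06 -0.01 0.017 0.01 1; -0.2 -0.004 0.165 -0.01 0.017 0.01 1; -0.3 -0.004 0.266 -0.01 0.017 0.01 1; -0.36 -0.004 0.326 -0.01 0.017 0.01 1; -0.385 -0.004 0.351 -0.01 0.017 0.01 1; -0.4 -0.004 0.366 -0.01 0.017 0.01 1; -0.404 -0.004 0.372 -0.01 0.017 0.01 1; -0.404 -0.004 0.372 -0.01 0.017 0.01 1'; python3 lay.py
```

```text
t: 12.2
ee_pos: [629.3, 35.2, 57.4]
orientation: [-1.562, -1.897, -0.655]
ft_force: [1.2, 0.0, -1.4]
width: 41.4
grasp_force: 30.0
off [-0.2044279   0.62049686 -2.48257787]
tgt [627.42659605  36.74570934  53.08910471] qpos [-0.26477608  0.86111228  1.56021361  0.74106551  1.23899051 -0.89889918]
shift [ 0.381 -0.005 -0.366] turn [ 0.009 -0.006  0.004] dist 106 ang 0
shift [ 0.133 -0.007 -0.119] turn [ 0.009 -0.006  0.004] dist 36 ang 0
shift [-0.009 -0.008  0.022] turn [ 0.009 -0.006  0.004] dist 5 ang 0
```

```bash
python3 -m jog '0 -0.008 0.011 0 0 0 1; -0.005 -0.008 0.016 0 0 0 1; -0.009 -0.008 0.022 0 0 0 1;-0.009 -0.008 0.022 0 0 0 1'; python3 lay.py|tail -1
```

```text
t: 12.6
ee_pos: [627.3, 36.7, 53.9]
orientation: [-1.56, -1.896, -0.656]
ft_force: [-1.9, -1.8, 8.7]
width: 41.2
grasp_force: 30.0
shift [-0.003  0.001  0.003] turn [ 0.008 -0.01   0.005] dist 1 ang 0
```

Contact at about 9 N, less than 1 mm above the nominal height. I release and back out along the tool axis.

```bash
python3 -m jog '0 0 0 0 0 0 0.4; 0 0 0 0 0 0 0;0 0 0 0 0 0 -0.5;0 0 0 0 0 0 -1;0 0 0 0 0 0 -1;0 0 0 0 0 0 -1;0 0 0 0 0 0 -1;0 0 0 0 0 0 -1' && python3 -m jog '0 0 -0.1 0 0 0 -1; 0 0 -0.25 0 0 0 -1; 0 0 -0.5 0 0 0 -1; 0 0 -0.75 0 0 0 -1; 0 0 -0.75 0 0 0 -1; 0 0 -0.75 0 0 0 -1' && python3 st.py w6 jar_mid cradle_seat
python3 - <<'E'
from h import *
get_image('top');m,T=cam('top');print('top',[(d['confidence'],w(T,d['xyz'])) for d in pinpoint('jar_mid','top')])
E
```

```text
t: 13.4
ee_pos: [626.9, 36.8, 52.1]
orientation: [-1.561, -1.896, -0.654]
ft_force: [-0.0, -0.2, 0.2]
width: 86.9
grasp_force: 0.0
t: 14.0
ee_pos: [647.4, -69.5, 159.3]
orientation: [-1.564, -1.897, -0.656]
ft_force: [-0.5, 0.1, -1.5]
width: 87.9
grasp_force: 0.0
14.0 [647.35812732 -69.48360672 159.31936141] [-0.3956894   0.77251624  1.43269219  0.63881352  1.46469884 -0.83426353]
jar_mid [(0.96, array([623.9,  36.6,  56.8]), array([309., 224.])), (0.86, array([369.4, 210.8,  52.1]), array([107.,  51.]))]
cradle_seat []
top [(0.97, array([628.00410554,  39.61138372,  54.4649717 ])), (0.92, array([366.53004784, 215.08045244,  47.54665778]))]
```

View pics/w6.png

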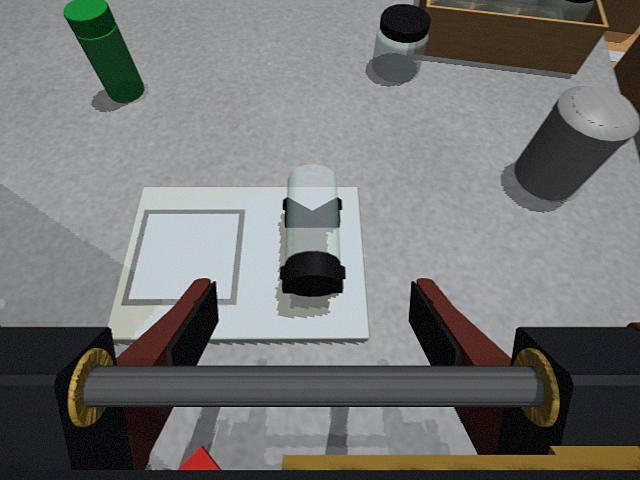

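The jar lies in the V with its cap towards the robot's right, and is free of the gripper. I measure how well it is centred.

```bash
python3 - <<'E'
from h import *
m=camera_model('wrist');T=np.load('w6.npz')['T']; rz=R.from_euler('z',.193)
P=lambda x,y,z:np.round(pix(m,T,rz.apply([x,y,z])+[569.5,23.9,0]),1)
for dy in (-3,0,3): print(dy,'base top',P(60,49+dy,75.7),'cap bottom',P(60,-49+dy,33.7),'cap/glass seam top',P(60,-30+dy,75.7))
print('plate',P(-105,75,12),P(105,75,12),P(105,-75,12),P(-105,-75,12))
print('arm tips',[P(60+s*25,y,46) for s in (-1,1) for y in (-37,-27,27,37)])
im=cv2.imread('pics/w6.png'); c=cv2.resize(im[150:350,230:390],(640,800))[:600*800//600]; cv2.imwrite('pics/w6c.png',cv2.resize(im[150:350,230:390],(480,600)))
E
```

```text
-3 base top [314.5 164.7] cap bottom [314.6 300.4] cap/glass seam top [315. 253.]
0 base top [314.5 161.8] cap bottom [314.6 296.7] cap/glass seam top [315.  249.2]
3 base top [314.5 158.9] cap bottom [314.6 293.1] cap/glass seam top [315.  245.4]
plate [144.  184.5] [360.  184.9] [371.8 338. ] [103.4 338.3]
arm tips [array([281.6, 275.9]), array([282. , 263.9]), array([284.4, 205.7]), array([284.8, 196. ]), array([347.7, 275.9]), array([347.1, 263.9]), array([344.2, 205.8]), array([343.7, 196. ])]
```

View pics/w6c.png

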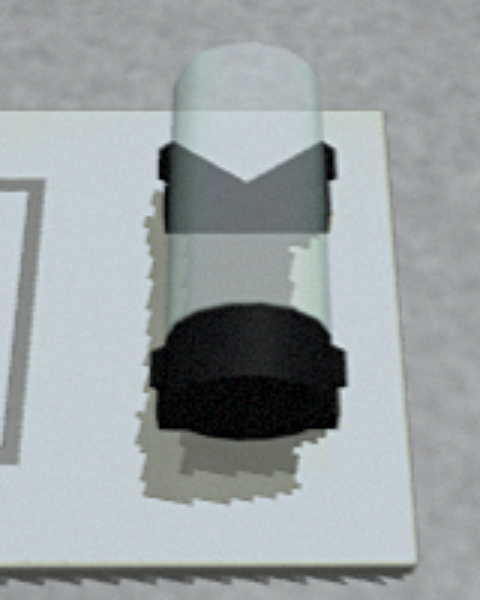

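Compared with the blocks, the jar is centred to within about 1 mm. Now the ticket.

```bash
python3 - <<'E'
from h import *
Q=down(np.radians(29.3)); plan(((621.7,-308.9,200),Q)); plan(((647.4,-150,200),tilt(.193,np.pi/12)))
E
```

```text
shift [-0.666 -0.35  -0.982] turn [ 0.243 -1.497 -0.576] dist 247 ang 49
shift [-0.135 -0.072 -0.445] turn [ 0.002 -1.01   0.   ] dist 94 ang 30
```

```bash
python3 -m jog '-0.13 -0.07 -0.2 0.03 -0.2 -0.07 -1; -0.26 -0.14 -0.4 0.06 -0.4 -0.15 -1; -0.4 -0.21 -0.6 0.1 -0.6 -0.23 -1; -0.53 -0.28 -0.8 0.13 -0.8 -0.3 -1; -0.66 -0.35 -0.98 0.16 -0.97 -0.37 -1; -0.66 -0.35 -0.98 0.16 -0.97 -0.37 -1;-0.66 -0.35 -0.98 0.16 -0.97 -0.37 -1'; python3 - <<'E'
from h import *
Q=down(np.radians(29.3)); plan(((621.7,-308.9,180),Q)); print(get_obs()['qpos'])
E
```

```text
t: 14.95
ee_pos: [621.7, -308.3, 201.5]
orientation: [-1.608, -2.431, -0.261]
ft_force: [0.2, -0.3, -0.5]
width: 88.2
grasp_force: 0.0
shift [-0.032 -0.004  0.102] turn [ 0.086 -0.527 -0.208] dist 21 ang 17
[-0.55440486  0.65861693  1.34799542  0.18766599  1.35110918 -1.01717939]
```

```bash
python3 -m jog '0 0 0.05 0.04 -0.26 -0.1 -1; -0.03 0 0.1 0.086 -0.527 -0.208 -1; -0.03 0 0.1 0.086 -0.527 -0.208 -1; -0.03 0 0.1 0.086 -0.527 -0.208 -1'; python3 st.py w7 ticket_mid ticket_label; python3 - <<'E'
from h import *
m=camera_model('wrist');T=np.load('w7.npz')['T']
for d in outline_of('ticket','wrist')[:3]:
    mk=d['mask'].astype(np.uint8); c=max(cv2.findContours(mk,0,2)[0],key=cv2.contourArea); 
    P=np.array([ray(m,T,u,v,5)[:2] for u,v in c[:,0].astype(float)],np.float32); r=cv2.minAreaRect(P); b=cv2.boxPoints(r)
    print(d['confidence'],b.mean(0),[(round(float(np.linalg.norm(b[i]-b[i-1]))),round(float(np.degrees(np.arctan2(*(b[i]-b[i-1])[::-1]))),1)) for i in range(2)], 'px',c.mean((0,1)))
o=get_obs(); M=R.from_rotvec(o['orientation']).as_matrix(); print('psi',np.degrees(np.arctan2(M[1,1],M[0,1])),M[:,2])
E
```

```text
t: 15.35
ee_pos: [622.6, -306.8, 180.5]
orientation: [-1.584, -2.709, -0.002]
ft_force: [1.2, -0.2, 0.3]
width: 87.6
grasp_force: 0.0
15.35 [ 622.56065162 -306.78889719  180.45513824] [-4.75541229e-01  5.87851501e-01  1.50211855e+00  1.45907139e-03
  1.05467879e+00 -9.89037106e-01]
ticket_mid [(0.93, array([ 6.157e+02, -3.077e+02,  2.000e-01]), array([306., 219.])), (0.63, array([ 606.9, -173.4,    2.9]), array([381.,  66.]))]
ticket_label [(0.97, array([ 635.9, -190.2,    3.3]), array([401., 105.])), (0.72, array([ 635.9, -336.6,    6.4]), array([310., 260.]))]
0.57 [ 608.6338  -170.99692] [(41, -123.0), (100, -33.0)] px [386.20481928  69.80722892]
0.56 [ 621.0576 -307.859 ] [(40, -151.3), (100, -61.3)] px [315.36666667 226.93333333]
psi 29.258798969786724 [ 8.60377216e-04 -5.41811077e-04 -9.99999483e-01]
```

View pics/w7.png

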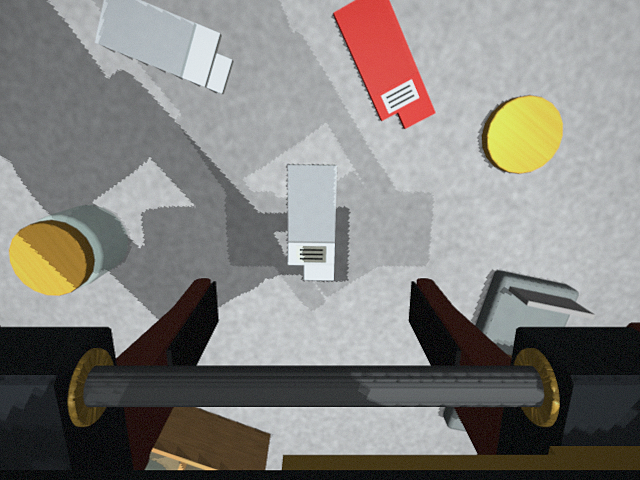

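The ticket is centred at (312,222), aligned with the jaws, with its label up and frosted end towards the gripper side. Descending.

```bash
python3 - <<'E'
from h import *
plan(((621.2,-308.3,60),down(np.radians(29.0))),((621.2,-308.3,18.3),down(np.radians(29.0))))
E
```

```text
shift [ 0.012 -0.005  0.606] turn [0.001 0.002 0.009] dist 121 ang 0
shift [ 0.012 -0.006  0.815] turn [0.001 0.002 0.009] dist 163 ang 0
```

```bash
python3 -m jog '0.01 -0.005 0.22 0 0 0.009 -1; 0.01 -0.005 0.45 0 0 0.009 -1; 0.01 -0.005 0.62 0 0 0.009 -1; 0.01 -0.005 0.72 0 0 0.009 -1; 0.01 -0.005 0.78 0 0 0.009 -1; 0.01 -0.005 0.8 0 0 0.009 -1; 0.01 -0.005 0.8 0 0 0.009 -1;  0.01 -0.005 0.8 0 0 0.009 -1'; python3 - <<'E'
from h import *
print([get_obs()['ee_pos']]); plan(((621.2,-308.3,18.3),down(np.radians(29.0))))
E
```

```text
t: 16.35
ee_pos: [622.1, -308.7, 22.8]
orientation: [1.591, 2.704, -0.001]
ft_force: [0.2, -0.5, 0.1]
width: 88.0
grasp_force: 0.0
[array([ 622.10810438, -308.66197805,   22.7954173 ])]
shift [ 0.004 -0.003  0.022] turn [0.003 0.008 0.002] dist 5 ang 0
```

```bash
python3 -m jog '0 0 0.01 0 0 0 -1; 0 0 0.022 0 0 0 -1; 0 0 0.022 0 0 0 1;0 0 0.022 0 0 0 1;0 0 0.022 0 0 0 1;0 0 0.022 0 0 0 1;0 0 0.022 0 0 0 1;0 0 0.022 0 0 0 1' && python3 -m jog '0 0 0 0 0 0 1;0 0 0 0 0 0 1;0 0 0 0 0 0 1;0 0 0 0 0 0 1'
```

```text
t: 17.15
ee_pos: [621.4, -308.4, 17.4]
orientation: [1.591, 2.706, -0.002]
ft_force: [-1.2, -0.6, 5.1]
width: 43.3
grasp_force: 2.7
t: 17.55
ee_pos: [621.4, -308.4, 17.4]
orientation: [1.591, 2.706, -0.002]
ft_force: [-0.2, -0.3, 5.0]
width: 39.5
grasp_force: 30.7
```

Gripped at 39.5 mm, which matches the slide's width. I lift and look.

```bash
python3 -m jog '0 0 -0.05 0 0 0 1; 0 0 -0.2 0 0 0 1; 0 0 -0.4 0 0 0 1; 0 0 -0.6 0 0 0 1; 0 0 -0.7 0 0 0 1; 0 0 -0.7 0 0 0 1' && python3 - <<'E'
from h import *
o=get_obs();M=R.from_rotvec(o['orientation']).as_matrix(); print(o['qpos'],np.degrees(np.arctan2(M[1,1],M[0,1])))
Q=down(.193+np.pi/2); plan(((520.2,14,160),Q),((520.2,14,116.4),Q))
E
```

```text
t: 18.15
ee_pos: [622.8, -308.7, 160.9]
orientation: [1.588, 2.701, -0.001]
ft_force: [-0.2, 0.2, -0.1]
width: 39.4
grasp_force: 30.0
[-4.76830694e-01  6.07141170e-01  1.51855103e+00 -1.24194526e-03
  1.00774329e+00 -9.83678447e-01] 29.078742866845662
shift [ 1.659  0.336 -0.007] turn [-0.003  0.017 -2.399] dist 339 ang 72
shift [1.661 0.335 0.211] turn [-0.003  0.017 -2.399] dist 341 ang 72
```

```bash
python3 -m jog '0.1 0 0 0 0 -0.1 1; 0.25 0.06 0 0 0 -0.3 1; 0.45 0.11 0 0 0 -0.5 1; 0.65 0.16 0 0 0 -0.7 1; 0.85 0.21 0 0 0 -0.9 1; 1 0.25 0 0 0 -1 1; 1 0.25 0 0 0 -1 1' && python3 - <<'E'
from h import *
Q=down(.193+np.pi/2); plan(((520.2,14,160),Q),((520.2,14,116.4),Q)); print(get_obs()['qpos'])
E
```

```text
t: 18.85
ee_pos: [564.8, -105.2, 154.5]
orientation: [-0.83, -3.026, 0.002]
ft_force: [0.0, 0.5, -0.5]
width: 39.8
grasp_force: 30.0
shift [ 0.496  0.399 -0.027] turn [-0.002 -0.007 -1.391] dist 127 ang 42
shift [0.496 0.399 0.191] turn [-0.002 -0.007 -1.391] dist 133 ang 42
[-2.04399936e-01  4.62988181e-01  1.79966161e+00 -1.29663022e-03
  8.82385347e-01 -1.23895476e+00]
```

```bash
python3 -m jog '0.12 0.1 -0.02 0 0 -0.2 1; 0.25 0.2 -0.03 0 0 -0.4 1; 0.37 0.3 -0.03 0 0 -0.6 1; 0.496 0.4 -0.03 0 0 -0.8 1; 0.496 0.4 -0.03 0 0 -1 1; 0.496 0.4 -0.03 0 0 -1 1' && python3 -m jog '0 0 0.05 0 0 -0.2 1; 0 0 0.1 0 0 -0.39 1; 0 0 0.15 0 0 -0.39 1; 0 0 0.2 0 0 -0.39 1; 0 0 0.2 0 0 -0.39 1; 0 0 0.2 0 0 -0.39 1' && python3 - <<'E'
from h import *
Q=down(.193+np.pi/2); plan(((520.2,14,116.4),Q)); print(get_obs()['qpos'])
for c in ['top','scene']:
    m,T=cam(c); im=get_image(c)
    for t in ['ticket_mid','ticket_label','jar_mid','cradle_seat','window','low_jar_left','low_jar_right','jar_lid','booked']: print(c,t,[(round(d['confidence'],2),np.round(w(T,d['xyz']))) for d in pinpoint(t,c)[:3]])
im=get_image('wrist');cv2.imwrite('pics/w8.png',im[:,:,::-1])
E
```

```text
t: 19.45
ee_pos: [522.9, 11.1, 161.2]
orientation: [-0.023, -3.141, 0.003]
ft_force: [-0.5, -0.4, 0.1]
width: 39.4
grasp_force: 30.0
t: 20.05
ee_pos: [523.4, 10.5, 121.7]
orientation: [0.292, -3.128, 0.003]
ft_force: [0.3, -0.8, -0.9]
width: 39.3
grasp_force: 30.0
shift [0.012 0.02  0.027] turn [-0.004 -0.    -0.014] dist 7 ang 0
[-1.56220335e-03  4.50930373e-01  1.93058730e+00 -2.70176699e-03
  7.59906189e-01 -1.75633017e+00]
top ticket_mid [(0.62, array([ 608., -171.,    3.]))]
top ticket_label [(0.63, array([ 636., -189.,    6.]))]
top jar_mid [(0.75, array([628.,  39.,  53.])), (0.68, array([368., 217.,  47.]))]
top cradle_seat [(0.75, array([623.,  32.,  52.]))]
top window [(0.22, array([673., 320.,   1.]))]
top low_jar_left [(0.76, array([677., 321.,  -1.])), (0.7, array([ 461., -413.,    0.]))]
top low_jar_right [(0.89, array([ 461., -413.,    1.]))]
top jar_lid []
top booked [(0.95, array([ 455., -238.,    3.]))]
scene ticket_mid [(0.93, array([ 607., -171.,    2.])), (0.77, array([525.,  11., 107.]))]
scene ticket_label [(0.82, array([ 636., -186.,    3.])), (0.62, array([558.,  18., 110.]))]
scene jar_mid [(0.73, array([366., 214.,  51.])), (0.61, array([626.,  38.,  56.]))]
scene cradle_seat [(0.72, array([627.,  34.,  57.]))]
scene window [(0.7, array([515.,  16.,  11.])), (0.26, array([ 457., -240.,   -3.]))]
scene low_jar_left [(0.82, array([677., 321.,   1.]))]
scene low_jar_right [(0.58, array([ 462., -415.,   -1.])), (0.56, array([555.,  16., 107.]))]
scene jar_lid [(0.77, array([ 731., -162.,   -5.]))]
scene booked [(0.7, array([ 454., -237.,    1.]))]
```

View pics/w8.png

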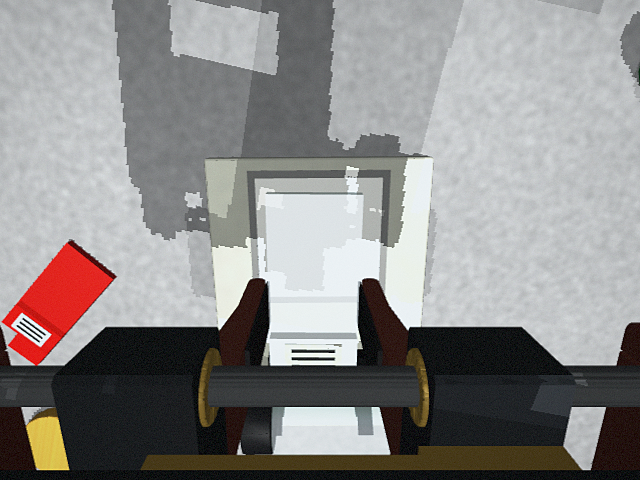

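The ticket is held label up with its frosted end towards the jar. One last fine correction, then I check where its far edge lies.

```bash
python3 -m jog '0.01 0.02 0.02 0 0 -0.014 1; 0.012 0.02 0.027 0 0 -0.014 1; 0.012 0.02 0.027 0 0 -0.014 1; 0.012 0.02 0.027 0 0 -0.014 1' && python3 - <<'E'
from h import *
o=get_obs();im=get_image('wrist');m,T=cam('wrist',o); cv2.imwrite('pics/w9.png',im[:,:,::-1])
Q=R.from_rotvec(o['orientation']); 
plan(((520.2,14,116.4),down(.193+np.pi/2)))
# ticket +x = -tool x ; predicted clear-end top corners at label face
for L in (48,50,52): print(L,[np.round(pix(m,T,np.array(o['ee_pos'])+Q.apply([L,s*20,14.4-3])),1) for s in (-1,1)])
g=cv2.cvtColor(im,cv2.COLOR_RGB2GRAY).astype(float)[180:215,275:345].mean(1); print(np.round(g))
rz=R.from_euler('z',.193); print('window px',[np.round(pix(m,T,rz.apply([-50+a,b,12])+[569.5,23.9,0])) for a in(-42,) for b in (-42,42)],[np.round(pix(m,T,rz.apply([-105,b,12])+[569.5,23.9,0])) for b in (-75,75)])
E
```

```text
t: 21.5
ee_pos: [520.3, 14.3, 116.6]
orientation: [-0.307, 3.126, -0.003]
ft_force: [-0.3, -0.2, -0.8]
width: 39.8
grasp_force: 30.0
shift [ 0.001 -0.001  0.001] turn [-0.004  0.001  0.005] dist 0 ang 0
48 [array([263.6, 200.3]), array([362.1, 200.4])]
50 [array([263.5, 195.4]), array([362.3, 195.5])]
52 [array([263.3, 190.5]), array([362.5, 190.6])]
[ 93.  90.  82. 191. 188. 184. 184. 184. 183. 183. 185. 192. 129. 108.
 191. 233. 229. 228. 228. 228. 228. 228. 228. 228. 228. 228. 228. 228.
 227. 227. 227. 227. 227. 227. 226.]
window px [array([248., 185.]), array([379., 185.])] [array([195., 164.]), array([432., 165.])]
```

```bash
python3 -c "
from workcell import *
print(close_job())"
```

```text
the job is handed in; nothing more can be done
None
```

The job is handed in at about 21.5 s: the jar lies in the V-cradle, centred to within about 1 mm. The ticket slide is held level, label up, about 9 cm above the window with its frosted, notched end towards the jar, and the low jars, lid and booked slide are where they were.

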